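# Load the badge press and index its die table

## Task

Lay the yellow magnet back flat and fully home in the red die cup of the badge press, then push the die table round, anticlockwise seen from above, by its black peg until the red-knobbed index pin drops into its slot and locks the loaded cup under the ram. Push gently, never with more than about 20 newtons, stop as soon as you feel it lock, let go and leave everything else on the table where it is.

Things in the scene. Friction and masses are not known exactly. Their poses are not given: they have to be found in the camera images.
- press: Round dark base of a bench badge press, fixed: 316 mm across, 22 mm high, small lug at its front (-x). Origin: the die table's spindle axis at bench level, z up. A blue upper frame (column behind, head 54 mm wide over the table, 122 to 174 mm high, ram below it, hand lever up to 325 mm) is clamped on it, swivelled about the spindle up to 10 degrees either way from +x; that angle is not measured.
- index_pin (a joint): Lift of the spring index pin (m): 0 = down in a slot, table locked; about 0.008 = riding on the disc. The pin, 10 mm thick, red knob on top (145 to 155 mm high), hangs in a steel bracket of the upper frame (34 mm wide, 116 mm high) outside the rim, 40 degrees anticlockwise from the ram; it meets the disc 96 mm from the spindle. When it is down the red cup is exactly under the ram.
- die_table: Aluminium disc, 210 mm across, 14 mm thick, top 52 mm above the bench. Origin on the spindle axis, at its underside. Its x axis points to the red cup; a solid steel die stands opposite; the peg at -y. Two dark rim slots, 12 mm wide, lie 40 degrees anticlockwise and 140 clockwise from the cup. It starts between stations, 115 to 160 degrees short of its lock, the pin riding on it.
- cup (a point): Centre of the inner floor of the red-rimmed die cup, 60 mm from the spindle, 56 mm above the bench: round recess 47 mm across, 4 mm deep, wall 6 mm thick, rim 60 mm above the bench. Axes of the die table.
- peg (a point): Centre of the top of the black pushing peg: 16 mm thick, 80 mm from the spindle, top 96, foot 52 mm above the bench (collar 20 mm across, 6 mm high). Push it from behind (clockwise side). Turning takes 2 to 7 N here. Once the pin drops, the table moves at most some 2 mm more and stops dead: the push climbs steeply. It locks within 10 degrees of cup towards the base's +x; go below 20 mm/s there.
- magnet_back: Yellow round plastic magnet back with a dark magnet disc on its upper face, 43 mm across, 12 mm thick, about 35 g, lying flat on the bench, magnet upwards. Origin at the centre of its underside, z up. Seated, it stands 8 mm above the rim of the cup.
- red_badge: Finished round badge, red with a white dot, 44 mm across, 9.5 mm high, lying flat, origin at its underside: leave alone.
- blue_badge: Finished round badge, blue with an orange dot, 44 mm across, 9.5 mm high, lying flat, origin at its underside: leave alone.
- glue_pot: White and yellow glue tub with blue lid, 100 mm across, 111 mm high, origin at its underside: leave alone.
- paint_jar: Small yellow paint jar with green cap, 56 mm across, 75 mm high, origin at its underside: leave alone.
- shaker: Pink glitter shaker with white lid, 58 mm across, 96 mm high, origin at its underside: leave alone.
- paint_tube: Paint tube lying on its side, white and blue with black cap, 115 mm long, 32 mm wide, 20 mm high: leave alone.
- brush: Brush with orange handle, 190 mm long, lying: leave alone.

How it is judged (in metres and radians):
On the way, in this order (a step that is already met when the one before it is completed fails the run):
1. the magnet back lies fully home and flat in the red die cup, released, while the die table is not yet locked (horizontal distance between magnet_back and cup below 0.0035 m and z of magnet_back in the frame of cup between -0.002 and 0.002 m and angle between magnet_back's own z axis and vertical below 0.08 rad and contact force between the fingers and magnet_back below 0.1 N and value of joint index_pin above 0.004 m), for 0.2 s.
2. the index pin has dropped into the slot with the loaded cup under the ram (horizontal distance between magnet_back and cup below 0.0035 m and z of magnet_back in the frame of cup between -0.002 and 0.002 m and angle between magnet_back's own z axis and vertical below 0.08 rad and value of joint index_pin below 0.0015 m and angle between the x axis of die_table and the x axis of press, either way round below 0.25 rad), for 0.2 s.
At the end, for the whole second after the job is handed in: The magnet back lies flat in the red cup (centre within 3.5 mm, underside within 2 mm of the floor, tilt under 0.08 rad); the index pin is down in its slot (lift under 1.5 mm), the die table's x axis within 0.25 rad of the base's; all at rest (all of step 2 and angular speed of die_table below 0.05 rad/s and linear speed of magnet_back below 0.02 m/s); the robot touches nothing.
It fails at once if the robot loads the die table, its cup or its peg with more than 20 N (contact force between any of the arm, the fingers and die_table above 20 N).
It fails at once if the magnet back is forced down on the die table with more than 40 N (contact force between magnet_back and die_table above 40 N).
It fails at once if a bystander (badge, pot, jar, shaker, tube or brush) is moved by more than 30 mm (distance of any of red_badge, blue_badge, glue_pot, paint_jar, shaker, paint_tube, brush from where it was at the start of the episode above 0.03 m).
It fails at once if a standing pot, jar or shaker is knocked over (angle between any of glue_pot, paint_jar, shaker's own z axis and vertical above 0.5 rad).
It also fails if it takes over 72 s, if anything falls off the work surface, if the arm or the gripper's body presses on something with over 40 N, if the wrist force passes 120 N, or if a joint passes its speed limit or range.

## Robot

A 6-joint arm with a two-finger parallel gripper is mounted at the origin on the work surface. World frame = base frame: x ahead of the robot, y to its left, z up, the work surface at z = 0. Lengths are in mm, angles in rad, forces in N, time in s.
With the tool pointing down it reaches from about 350 to 850 mm from the base axis. Payload 8.1 kg.
Tool frame: the origin (TCP) lies at the very end of the fingers, on their centre line; the grasp point (between the pads) lies 19 mm behind it; z points along the fingers, y is the line along which they close (so a half turn about z gives the same grasp; the last joint's range is limited). The gripper opens to 93 mm and grips with 3 to 60 N. Pads are 15 mm wide; open, the fingers measure 128 mm over their backs; the gripper's body (75 mm by 188 mm) begins 65 mm behind the grasp point.
Start: joints at [1.122, 0.13, 1.488, -0, 1.523, -0.085], TCP at [213.476, 560.743, 218.635] pointing down, gripper open.
Joint ranges: [-2.96, 2.96], [-0.89, 2.26], [0.02, 2.5], [-1.34, 4.48], [0, 2.73], [-2.66, 2.66]. Speed limits (rad/s): [2.39, 2.39, 2.79, 3.14, 3.14, 3.14].

## Interface

Orientations are given as a unit quaternion [x, y, z, w].
In Python, from plant import r, eyes, order gives the robot as it stands. The module is installed in compiled form; this text tells all that it offers.
- The arm moves only by the tool arm_command, never from a script. Its argument "series" is one flat list of numbers, 6 for each row, row after row: the shift along the tool's x, y, z in cm, then the turn, a rotation vector about the tool's x, y, z in degrees. A call has 1 to 12 rows; each row is the pose to reach, as a shift and turn from the pose commanded when the call began, along the tool's axes at that moment; what a row does not reach only later rows make up. A row lasts 1/10 s, in which the tool goes at most 50 mm and 8.59 degrees, less where a joint would pass 70% of its speed; a pose out of reach is approached as far as the arm can. A call with a gripper value outside its range is refused whole. "jaw" is the opening in per cent of the stroke, from 0 (shut) to 100 (fully open), set as the call begins (left out, the last holds). The fingers move at their own pace and stop on an object; "force" is the grip in N (left out, the last holds). Time passes only in rows, so rows that repeat a pose let the fingers close. It gives the time, the measured TCP pose, the force, the opening and the grip force at its end, in the units of the state.
- r.observe(): the state, without advancing time (a new reading comes with each control period).
- eyes.get_image(name): name is "scene" or "top" or "wrist"; returns the picture (420x560x3 uint8, red, green, blue); there is no depth.
- eyes.get_calibration(name): a dict with "camera_matrix" (3x3 intrinsics, pixels), "k1" (the pictures are not rectified: a ray, as slopes to the right and down, at radius r is drawn at 1 + k1 r^2 times it, then the intrinsics apply), "rvec" (rotation vector, rad) and "tvec" (3), from world to camera coordinates, as OpenCV has them. Camera axes: x right, y down, z forward; pixel columns grow to the right and rows downward; lengths in mm; the calibration is good to about 2 mm. A picture is of the moment at which its call begins: read the wrist's pose just before it. get_calibration takes no time and is no camera call; for the wrist camera it gives the pose at the moment of the call.
- order.job_done(): hands the job in; it is judged then, once.
The state is a dict: "clock": time; "joint_positions": joint angles; "qd": joint speeds; "tau": joint torques, N m; "position": TCP position; "eef_rot": TCP orientation; "contact_force": force on the tool from outside, world axes, zero at the start; "ft_torque": the same for the moment, N m; "finger_gap": finger opening in mm; "grasp_force": force on a finger pad.
Only numpy, scipy, OpenCV 4.12 (cv2) and the standard library are available. Lean on these libraries where they do the work, as an engineer would, in place of code of your own. Each camera call takes 0.05 s, during which the arm holds its last target. There are 200 camera calls.

## Working session

There is one attempt and no reset: what is moved stays moved. The work goes in short steps, Python scripts to look and compute and a tool call to move; the robot and the scene stay as the last step left them, time stands still between calls to the robot, and variables do not carry over. Pictures are saved under pics/ and viewed, at most 10 in all, crops included, and the job is handed in when it is done.

Besides the shell and the picture viewer there is one more tool, called after "Request:" by a JSON object that holds its "method" and its "body", one argument or row to a line. arm_command: Moves the arm, as the interface text tells. Its arguments: {"type":"object","properties":{"series":{"type":"array","items":{"type":"number"}},"jaw":{"type":"number"},"force":{"type":"number"}},"required":["series"]}

```bash
mkdir -p pics; cat > h.py <<'E'
import numpy as np, cv2
from plant import r, eyes, order
from scipy.spatial.transform import Rotation as R
def cal(n):
    c=eyes.get_calibration(n); return np.array(c["camera_matrix"]),c["k1"],np.array(c["rvec"],float).ravel(),np.array(c["tvec"],float).ravel()
def snap(n,f):
    c=cal(n); im=eyes.get_image(n); cv2.imwrite('pics/'+f,im[:,:,::-1]); return im,c
def px2w(c,uv,z):
    K,k1,rv,t=c
    uv=np.array(uv,float).reshape(-1,1,2)
    n=cv2.undistortPoints(uv,K,np.array([k1,0,0,0.])).reshape(-1,2)
    Rm=cv2.Rodrigues(rv)[0]; o=-Rm.T@t; d=np.c_[n,np.ones(len(n))]@Rm
    return o+d*((z-o[2])/d[:,2])[:,None]
def w2px(c,P):
    K,k1,rv,t=c
    return cv2.projectPoints(np.array(P,float).reshape(-1,1,3),rv,t,K,np.array([k1,0,0,0.]))[0].reshape(-1,2)
def totool(dw):
    s=r.observe(); return R.from_quat(s["eef_rot"]).inv().apply(dw)
E
python3 - <<'E'
from h import *
for n in ["top","scene"]:
    im,c=snap(n,n+"0.png"); print(n,c)
    cv2.imwrite(f'pics/{n}0b.png',cv2.resize(im[:,:,::-1],(800,600),interpolation=cv2.INTER_CUBIC))
s=r.observe(); print(s)
E
```

```text
top (array([[381.75761212,   0.        , 282.41434134],
       [  0.        , 381.75761212, 210.28242477],
       [  0.        ,   0.        ,   1.        ]]), 0.016920502129609934, array([ 2.17562197, -2.04783682,  0.2181684 ]), array([ -21.47821484,  590.89075339, 1052.51827701]))
scene (array([[488.44418848,   0.        , 285.31436662],
       [  0.        , 488.44418848, 208.52129122],
       [  0.        ,   0.        ,   1.        ]]), -0.04485960920518636, array([ 0.76420201,  2.56243458, -1.16974432]), array([ 491.88498921, -160.73789504, 1839.91524869]))
{'clock': 0.1, 'joint_positions': array([ 1.12162396e+00,  1.31083799e-01,  1.48915409e+00, -3.33705537e-06,
        1.52299045e+00, -8.53995801e-02]), 'qd': array([-0.00088969, -0.00037129, -0.00139216,  0.00090841,  0.0011461 ,
       -0.00082829]), 'tau': array([ 1.16465344e-03, -5.61344039e+01, -4.93092942e+01,  7.70410616e-02,
        2.92628777e-02, -7.32028957e-05]), 'position': array([213.24237941, 560.28934675, 217.70238983]), 'eef_rot': array([ 1.80885032e-01,  9.83503908e-01, -7.89242052e-04, -2.14396882e-04]), 'contact_force': array([0.22400101, 0.26260529, 0.48070087]), 'ft_torque': array([-0.00088536,  0.01837779, -0.03257321]), 'grasp_force': 0.0, 'finger_gap': 92.89157690656431}
```

View pics/top0b.png

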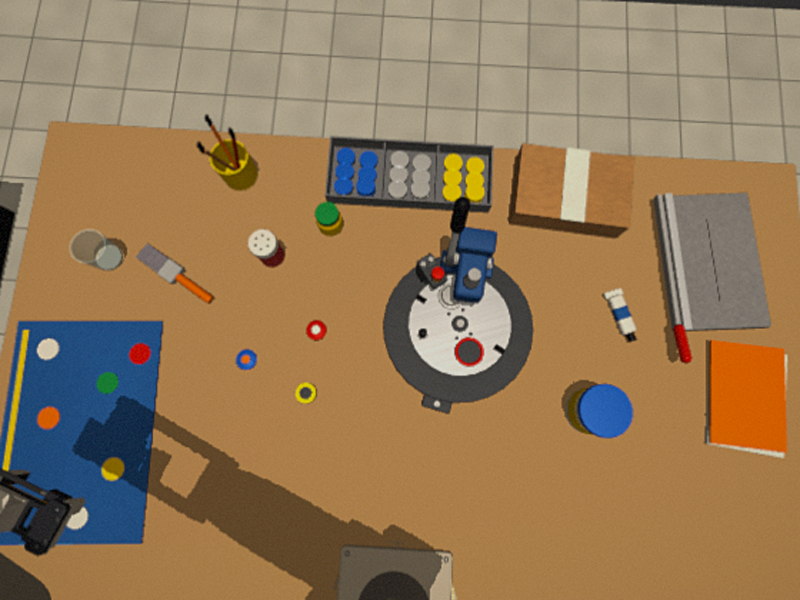

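View pics/scene0b.png

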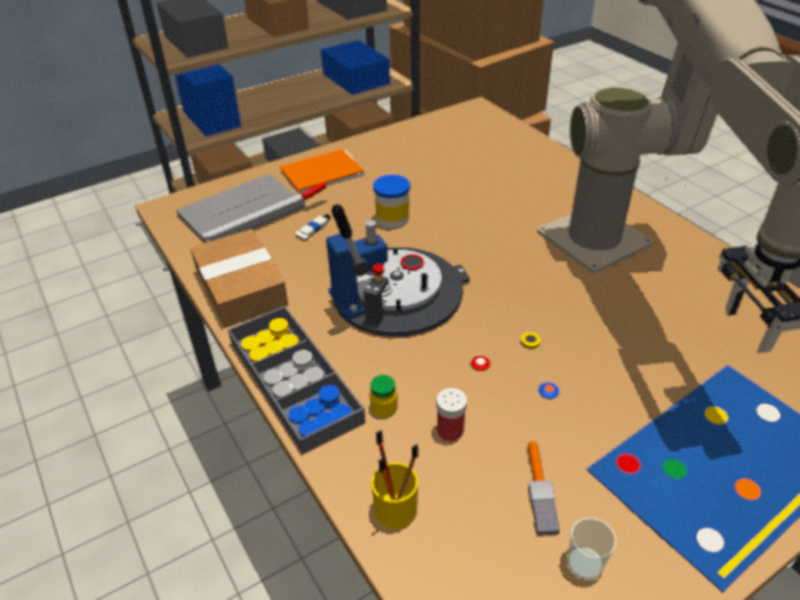

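The top picture (800 px wide) shows the magnet back at (306,393), red cup (469,352), spindle (460,324), peg (422,333), pin knob (438,272), ram head (474,275). Both badges and the pots are clear of the path between them.

```bash
python3 - <<'E'
from h import *
c=cal("top"); im=cv2.imread('pics/top0.png'); hsv=cv2.cvtColor(im,cv2.COLOR_BGR2HSV)
def cen(cond,u,v,w):
    m=np.zeros(im.shape[:2],np.uint8); m[v-w:v+w,u-w:u+w]=cond[v-w:v+w,u-w:u+w]
    ct,_=cv2.findContours(m,0,2); k=max(ct,key=cv2.contourArea); return cv2.fitEllipse(cv2.convexHull(k)) 
H,S,V=hsv[...,0].astype(int),hsv[...,1],hsv[...,2]
for n,cond,u,v,w,z in [("mag",(H>22)&(H<35)&(S>150)&(V>80),214,275,14,6),("cup",((H<8)|(H>172))&(S>120)&(V>60),328,246,18,60),("knob",((H<8)|(H>172))&(S>120)&(V>60),306,190,9,152)]:
    e=cen(cond,u,v,w); print(n,np.round(e,1) if 0 else e, px2w(c,[e[0]],z).round(1))
for n,uv,z in [("spindle",(322,226.8),52),("peg",(295.4,233),94),("base l",(384*.7,323*.7),22),("base r",(532*.7,325*.7),22),("red",(316*.7,330*.7),5),("blue",(246*.7,359*.7),5),("shaker",(262*.7,243*.7),90),("jar",(327*.7,214*.7),75)]: print(n,px2w(c,[uv],z).round(1))
cv2.imwrite('pics/crop.png',cv2.resize(im[160:290,255:385],(780,780),interpolation=cv2.INTER_CUBIC)[:600])
E
```

```text
mag ((213.61581420898438, 274.6407775878906), (14.405813217163086, 14.817349433898926), 36.39319610595703) [[396.3 205.9   6. ]]
cup ((327.97747802734375, 245.73280334472656), (19.389141082763672, 20.183561325073242), 116.05355072021484) [[ 495.7 -122.2   60. ]]
knob ((306.0206298828125, 190.65396118164062), (8.840241432189941, 9.46692180633545), 169.84231567382812) [[630.1 -46.8 152. ]]
spindle [[ 550.9 -103.8   52. ]]
peg [[521.7 -26.   94. ]]
base l [[548.5  52.4  22. ]]
base r [[ 563.2 -257.6   22. ]]
red [[527.5 195.9   5. ]]
blue [[457.6 336.1   5. ]]
shaker [[686.2 307.4  90. ]]
jar [[761.9 184.   75. ]]
```

View pics/crop.png

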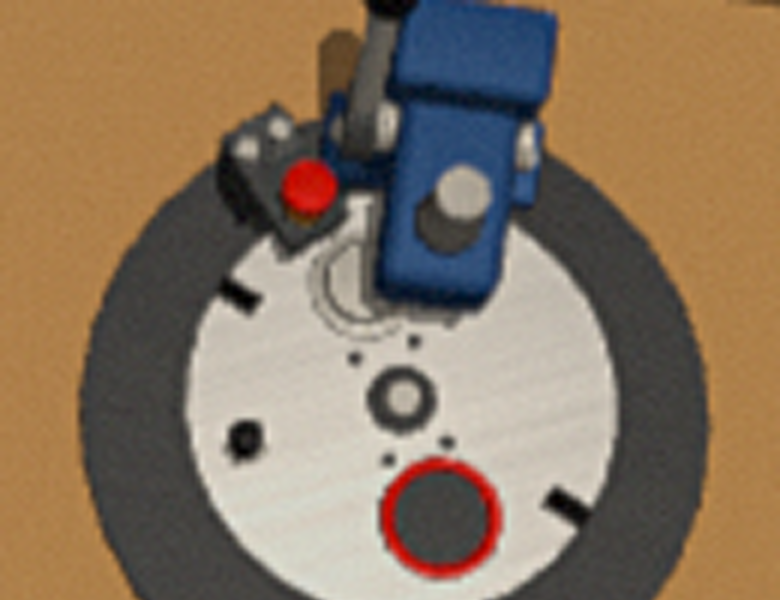

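The crop shows the cup at (441,518), spindle (402,400), peg (245,440), the pin on the upper left by the slot at (240,293), and the head front edge at y≈305. The cup is at about 198° and must turn about 158°. I'll grasp the magnet back first.

```bash
cat >> h.py <<'E'
def plan(p,yaw):  # p target TCP mm, yaw of tool y in deg, tool pointing down -> shift cm, rotvec deg, tool frame
    s=r.observe(); A=R.from_quat(s["eef_rot"])
    a=np.radians(yaw); y=np.array([np.cos(a),np.sin(a),0]); z=np.array([0,0,-1.]); B=R.from_matrix(np.c_[np.cross(y,z),y,z])
    return A.inv().apply(np.array(p)-s["position"]).round(1)/10, np.degrees((A.inv()*B).as_rotvec()).round(2)
E
python3 -c "
from h import *
print(plan([396,206,110],90))"
```

```text
(array([-29.69, -26.59,  10.81]), array([-9.000e-02, -2.000e-02, -2.084e+01]))
```

Request:
{"method": "arm_command", "body": {
  "series": [-29.7, -26.6, 10.8, 0, 0, -20.8, -29.7, -26.6, 10.8, 0, 0, -20.8, -29.7, -26.6, 10.8, 0, 0, -20.8, -29.7, -26.6, 10.8, 0, 0, -20.8, -29.7, -26.6, 10.8, 0, 0, -20.8, -29.7, -26.6, 10.8, 0, 0, -20.8, -29.7, -26.6, 10.8, 0, 0, -20.8, -29.7, -26.6, 10.8, 0, 0, -20.8, -29.7, -26.6, 10.8, 0, 0, -20.8, -29.7, -26.6, 10.8, 0, 0, -20.8, -29.7, -26.6, 10.8, 0, 0, -20.8, -29.7, -26.6, 10.8, 0, 0, -20.8],
  "jaw": 100,
  "force": 10
}}

```text
clock: 1.3
position: [396.2, 207.5, 111.0]
eef_rot: [-0.0, 1.0, 0.0, 0.0]
contact_force: [0.7, -0.0, -0.7]
finger_gap: 93.1
grasp_force: 0.0
```

```bash
cat >> h.py <<'E'
def yel(im,lo=22,hi=35):
    h=cv2.cvtColor(im,cv2.COLOR_RGB2HSV); return ((h[...,0]>lo)&(h[...,0]<hi)&(h[...,1]>150)&(h[...,2]>80)).astype(np.uint8)
def redm(im):
    h=cv2.cvtColor(im,cv2.COLOR_RGB2HSV); return (((h[...,0]<8)|(h[...,0]>172))&(h[...,1]>120)&(h[...,2]>60)).astype(np.uint8)
def blobs(m,amin=300):
    ct,_=cv2.findContours(m,0,2); return [cv2.fitEllipse(cv2.convexHull(k)) for k in ct if cv2.contourArea(k)>amin]
E
python3 -c "
from h import *
s=r.observe(); print(s['position'],s['eef_rot'],s['clock'])
im,c=snap('wrist','w1.png'); print(c)
for e in blobs(yel(im)): print(e,px2w(c,[e[0]],12))
"
```

```text
[396.17415476 207.48595418 110.99724535] [-1.57497535e-04  9.99999945e-01  2.41597826e-04  1.60985939e-04] 1.3
(array([[303.18091743,   0.        , 276.91761478],
       [  0.        , 303.18091743, 213.92264947],
       [  0.        ,   0.        ,   1.        ]]), -0.04703498227359736, array([-2.06337756, -2.06389554, -0.30432917]), array([-206.70412768, -382.50996009,  173.90051779]))
((275.7347717285156, 210.17984008789062), (38.06061935424805, 43.83650207519531), 91.47222137451172) [[392.32542606 205.70407392  12.        ]]
```

View pics/w1.png

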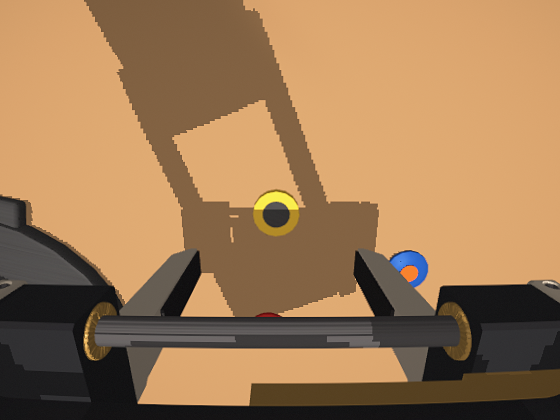

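The wrist picture shows the magnet's full outline centred at about (276,213), half of it shaded by the gripper. Fingers straddle it with the blue badge well to the right.

```bash
python3 -c "
from h import *
c=cal('wrist'); 
im=cv2.imread('pics/w1.png')[:,:,::-1].copy(); h=cv2.cvtColor(im,cv2.COLOR_RGB2HSV); m=((h[...,0]>20)&(h[...,0]<35)&(h[...,1]>185)&(h[...,2]>60)).astype(np.uint8); m[:180]=0;m[245:]=0
for e in blobs(m): print(e,px2w(c,[e[0]],12), px2w(c,[e[0]],8))
print(px2w(c,[(276,213),(253,213),(299,213),(276,190),(276,236)],9).round(1))
K,k,rv,t=c; print('cam',-cv2.Rodrigues(rv)[0].T@t)
"
```

```text
((275.6204833984375, 214.1865234375), (41.786712646484375, 44.87395095825195), 93.10240936279297) [[396.15966242 205.71789589  12.        ]] [[397.37219194 205.69878074   8.        ]]
[[395.9 206.1   9. ]
 [395.9 184.8   9. ]
 [395.9 227.3   9. ]
 [374.3 206.1   9. ]
 [418.6 206.1   9. ]]
cam [315.83168195 206.98424124 276.9930705 ]
```

Request:
{"method": "arm_command", "body": {
  "series": [0, -0.15, 4, 0, 0, 0, 0, -0.15, 7, 0, 0, 0, 0, -0.15, 9, 0, 0, 0, 0, -0.15, 10, 0, 0, 0, 0, -0.15, 10.6, 0, 0, 0, 0, -0.15, 10.6, 0, 0, 0, 0, -0.15, 10.6, 0, 0, 0]
}}

```text
clock: 2.05
position: [397.2, 205.5, 5.7]
eef_rot: [0.0, 1.0, 0.0, 0.001]
contact_force: [0.6, -0.4, 0.1]
finger_gap: 93.1
grasp_force: 0.0
```

Request:
{"method": "arm_command", "body": {
  "series": [0, 0, 0, 0, 0, 0, 0, 0, 0, 0, 0, 0, 0, 0, 0, 0, 0, 0, 0, 0, 0, 0, 0, 0, 0, 0, 0, 0, 0, 0, 0, 0, 0, 0, 0, 0, 0, 0, 0, 0, 0, 0, 0, 0, 0, 0, 0, 0, 0, 0, 0, 0, 0, 0, 0, 0, 0, 0, 0, 0],
  "jaw": 20,
  "force": 12
}}

```text
clock: 3.05
position: [396.4, 205.0, 4.6]
eef_rot: [0.0, 1.0, -0.0, -0.0]
contact_force: [0.6, 0.8, 0.9]
finger_gap: 42.7
grasp_force: 12.0
```

Request:
{"method": "arm_command", "body": {
  "series": [0, 0, -2, 0, 0, 0, 0, 0, -5, 0, 0, 0, 0, 0, -9, 0, 0, 0, -0.9, -4, -13.5, 0, 0, 0, -0.9, -8.5, -13.5, 0, 0, 0, -0.9, -13, -13.5, 0, 0, 0, -0.9, -17.5, -13.5, 0, 0, 0, -0.9, -22, -13.5, 0, 0, 0, -0.9, -26.5, -13.5, 0, 0, 0, -0.9, -30, -13.5, 0, 0, 0, -0.9, -32.7, -13.5, 0, 0, 0, -0.9, -32.7, -13.5, 0, 0, 0]
}}

```text
clock: 4.25
position: [404.8, -124.9, 139.7]
eef_rot: [0.002, 1.0, -0.001, -0.0]
contact_force: [0.1, 0.4, -0.1]
finger_gap: 42.1
grasp_force: 12.0
```

Request:
{"method": "arm_command", "body": {
  "series": [0, 0, 0, 0, 0, 0, 0, 0, 0, 0, 0, 0, 0, 0, 0, 0, 0, 0]
}}

```text
clock: 4.55
position: [405.2, -121.0, 139.5]
eef_rot: [-0.0, 1.0, 0.0, -0.0]
contact_force: [0.7, 0.2, -0.5]
finger_gap: 42.5
grasp_force: 12.0
```

```bash
python3 -c "
from h import *
s=r.observe(); print(s['position'],s['eef_rot'],s['clock'])
im,c=snap('wrist','w2.png')
for e in blobs(redm(im)): print('red',e,px2w(c,[e[0]],60))
for e in blobs(yel(im,20)): print('yel',e,px2w(c,[e[0]],s['position'][2]+5))
"
```

```text
[ 405.17952075 -121.02741325  139.52992816] [-3.74682648e-04  9.99999918e-01  1.33219325e-04 -7.87931355e-05] 4.55
yel ((276.94561767578125, 262.570068359375), (72.28649139404297, 73.5678939819336), 95.2926025390625) [[ 403.19201995 -121.67387682  144.52992816]]
yel ((23.38467788696289, 202.63563537597656), (85.94763946533203, 100.61770629882812), 165.52235412597656) [[ 366.93875142 -265.94877228  144.52992816]]
```

View pics/w2.png

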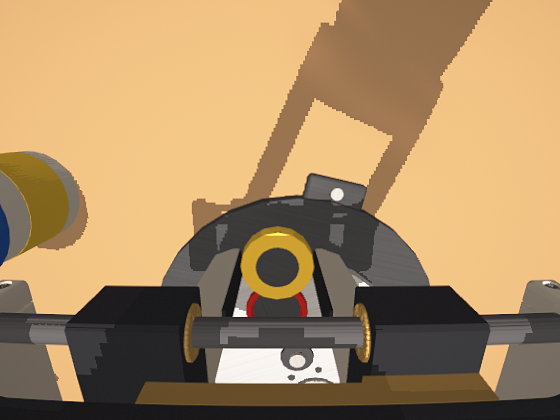

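The picture's up direction is −x: the held magnet is at (277,262), flat between the fingers, and it hides the cup at (277,305). I'll step to the side to see the cup.

Request:
{"method": "arm_command", "body": {
  "series": [-4, 3, 0, 0, 0, 0, -8, 6, 0, 0, 0, 0, -10, 7.1, 0, 0, 0, 0, -10, 7.1, 0, 0, 0, 0, -10, 7.1, 0, 0, 0, 0, -10, 7.1, 0, 0, 0, 0, -10, 7.1, 0, 0, 0, 0]
}}

```text
clock: 5.3
position: [504.5, -51.5, 139.6]
eef_rot: [0.001, 1.0, -0.0, -0.0]
contact_force: [-0.2, -1.4, -1.0]
finger_gap: 42.3
grasp_force: 12.0
```

```bash
python3 -c "
from h import *
s=r.observe(); print(s['position'],s['eef_rot'],s['clock'])
im,c=snap('wrist','w3.png')
for e in blobs(redm(im)): print('red',e,px2w(c,[e[0]],60))
for e in blobs(yel(im,20)): print('yel',e,px2w(c,[e[0]],s['position'][2]+5)-s['position'])
ct=cal('top')
print('lever',px2w(ct,[(462*.7,213*.7)],320))
it=eyes.get_image('top'); m=redm(it); m[:230]=0;m[265:]=0;m[:,:305]=0;m[:,350:]=0
for e in blobs(m,50): print('topred',e,px2w(ct,[e[0]],60))
"
```

```text
[504.51857987 -51.49297993 139.64118794] [ 6.90572042e-04  9.99999756e-01 -7.27962376e-05 -7.08195618e-05] 5.3
red ((506.7386474609375, 224.86001586914062), (34.79153823852539, 42.46587371826172), 51.616249084472656) [[508.7079723  150.10564092  60.        ]]
red ((195.23220825195312, 209.02975463867188), (64.81904602050781, 68.9818115234375), 120.7336654663086) [[ 493.99869564 -121.28285187   60.        ]]
yel ((277.03131103515625, 262.8110046386719), (71.57508850097656, 73.49406433105469), 79.30951690673828) [[-1.82655991 -0.58447599  5.        ]]
lever [[686.38078979 -72.98368558 320.        ]]
```

View pics/w3.png

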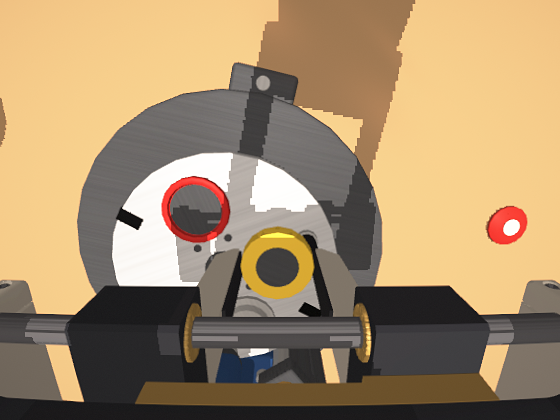

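```bash
python3 -c "
from h import *
s=r.observe(); print(s['position'],s['clock'])
im,c=snap('wrist','w4.png')
m=redm(im); ct,hi=cv2.findContours(m,cv2.RETR_CCOMP,2)
for k,h in zip(ct,hi[0]):
    if cv2.contourArea(k)>800:
        e=cv2.fitEllipse(k); print('hole' if h[3]>=0 else 'outer',np.round(e[0],1),np.round(e[1],1),px2w(c,[e[0]],60).round(1))
h=cv2.cvtColor(im,cv2.COLOR_RGB2HSV)
y=yel(im,20); ct,hi=cv2.findContours(y,cv2.RETR_CCOMP,2)
for k,h in zip(ct,hi[0]):
    if cv2.contourArea(k)>600:
        e=cv2.fitEllipse(cv2.convexHull(k)); print('yel hole' if h[3]>=0 else 'yel',np.round(e[0],1),np.round(e[1],1),[(px2w(c,[e[0]],s['position'][2]+d)-s['position']).round(1) for d in (4,7)])
# spindle/base check
print(px2w(c,[(263,83)],22))
"
```

```text
[504.74244366 -51.5989065  139.78610502] 5.4
outer [506.8 224.5] [34.2 41.7] [[508.8 150.1  60. ]]
outer [195.4 208.8] [64.1 68.2] [[ 494.1 -121.3   60. ]]
hole [195.5 208.9] [49.3 53.6] [[ 494.1 -121.2   60. ]]
yel [277.1 262.8] [71.5 73.7] [array([[-1.4, -0.6,  4. ]]), array([[-2.8, -0.6,  7. ]])]
yel hole [276.9 266.9] [40.8 44.4] [array([[ 1.3, -0.7,  4. ]]), array([[-0.2, -0.7,  7. ]])]
[[390.90656778 -64.30995225  22.        ]]
```

Picture w3 shows the cup clearly at (195,209), the held magnet at (277,265), and the peg at (310,240). Going to hover just over the cup.

Request:
{"method": "arm_command", "body": {
  "series": [0.5, -3, 0, 0, 0, 0, 1.04, -6, 0, 0, 0, 0, 1.04, -6.9, 0, 0, 0, 0, 1.04, -6.9, 2, 0, 0, 0, 1.04, -6.9, 4, 0, 0, 0, 1.04, -6.9, 6, 0, 0, 0, 1.04, -6.9, 6.8, 0, 0, 0, 1.04, -6.9, 6.8, 0, 0, 0, 1.04, -6.9, 6.8, 0, 0, 0, 1.04, -6.9, 6.8, 0, 0, 0]
}}

```text
clock: 6.45
position: [495.7, -120.3, 73.0]
eef_rot: [0.0, 1.0, -0.0, 0.001]
contact_force: [1.0, 0.8, -1.1]
finger_gap: 42.7
grasp_force: 12.0
```

```bash
python3 -c "
from h import *
s=r.observe(); print(s['position'],s['clock'],s['contact_force'])
im,c=snap('wrist','w5.png')
cv2.imwrite('pics/w5c.png',cv2.resize(im[200:330,200:360,::-1],(738,600),interpolation=cv2.INTER_CUBIC))
"
```

```text
[ 495.71244252 -120.33568779   73.00125508] 6.45 [ 1.03578748  0.82435984 -1.12929043]
```

View pics/w5c.png

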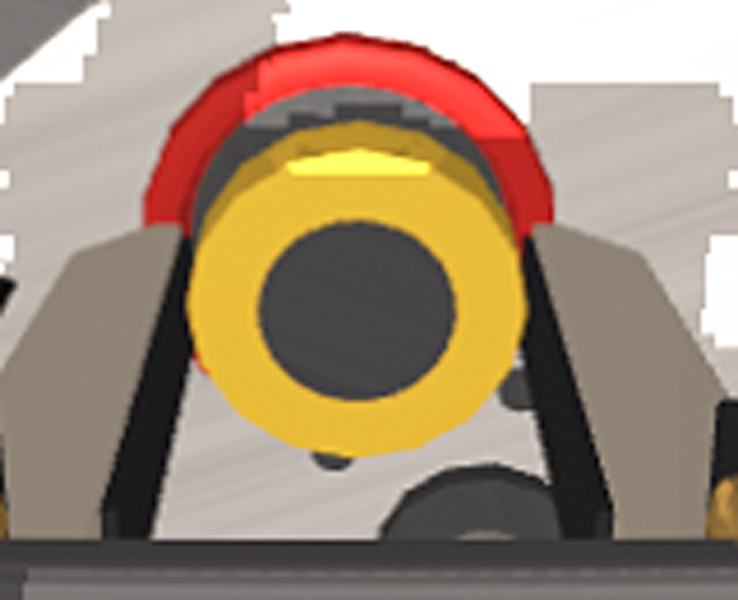

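The crop shows the cup rim centred at column ≈349 and the magnet at ≈357. Top rim edges are at rows 37 and 88, and the magnet's underside edge is at row 122. I'll turn these into a relative offset.

```bash
python3 -c "
from h import *
c=cal('wrist'); s=r.observe(); print(s['position'])
im=cv2.imread('pics/w5.png')[:,:,::-1].copy()
f=738/160; P=lambda x,y:(200+x/f-.4,200+y/f-.4)
for n,p,z in [('disc',P(357.5,310),80),('mag +x',P(357,456),80),('mag L',P(188,300),80),('mag R',P(527,300),80),('mag -x bot',P(357,122),68),('mag -x top',P(357,150),80),('cup in -x',P(349,88),60),('cup out -x',P(348,37),60),('cupL',P(145,210),60),('cupR',P(552,210),60)]: print(n,px2w(c,[p],z).round(1))
from scipy.optimize import least_squares
m=redm(im); m[:190]=0; m[262:]=0; m[:,:220]=0; m[:,330:]=0
ct,_=cv2.findContours(m,0,1); k=max(ct,key=cv2.contourArea).reshape(-1,2); 
W=px2w(c,k.astype(float),60)[:,:2]
# circle fit r=29.5 / r=23.5 assign
def res(q):
    d=np.hypot(*(W-q).T); return np.minimum(abs(d-29.5),abs(d-23.5))
q=least_squares(res,[495,-121],loss='soft_l1',f_scale=.5); print('cup',q.x,np.median(res(q.x)))
"
```

```text
[ 495.67762128 -120.35920484   72.94081164]
disc [[ 495.4 -120.9   80. ]]
mag +x [[ 516.4 -121.    80. ]]
mag L [[ 494.  -142.1   80. ]]
mag R [[494.  -99.6  80. ]]
mag -x bot [[ 474.6 -120.9   68. ]]
mag -x top [[ 474.  -120.9   80. ]]
cup in -x [[ 472.5 -122.    60. ]]
cup out -x [[ 465.4 -122.1   60. ]]
cupL [[ 490.2 -150.3   60. ]]
cupR [[490.2 -94.   60. ]]
cup [ 495.5469932  -122.00220551] 0.47328692971506925
```

Request:
{"method": "arm_command", "body": {
  "series": [0, -0.11, 0, 0, 0, 0, 0, -0.11, 0.3, 0, 0, 0, 0, -0.11, 0.5, 0, 0, 0, 0, -0.11, 0.7, 0, 0, 0, 0, -0.11, 0.85, 0, 0, 0, 0, -0.11, 0.95, 0, 0, 0, 0, -0.11, 1.05, 0, 0, 0, 0, -0.11, 1.05, 0, 0, 0, 0, -0.11, 1.05, 0, 0, 0]
}}

```text
clock: 7.4
position: [494.7, -121.2, 61.1]
eef_rot: [0.0, 1.0, -0.0, -0.0]
contact_force: [0.8, -0.6, 0.2]
finger_gap: 42.1
grasp_force: 12.0
```

```bash
python3 -c "
from h import *
s=r.observe(); print(s['position'],s['clock'],s['contact_force'])
im,c=snap('wrist','w6.png')
cv2.imwrite('pics/w6c.png',cv2.resize(im[200:330,200:360,::-1],(738,600),interpolation=cv2.INTER_CUBIC))
"
```

```text
[ 494.70350361 -121.22762393   61.12860692] 7.4 [ 0.75449837 -0.63526336  0.2145427 ]
```

View pics/w6c.png

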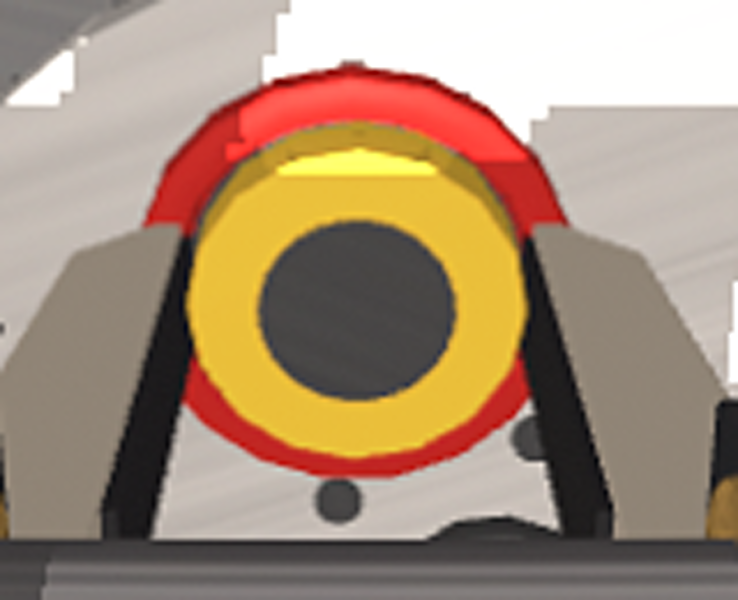

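The magnet sits concentric inside the red rim with a thin even gap at row 120, and there is no contact load. Releasing and lifting.

Request:
{"method": "arm_command", "body": {
  "series": [0, 0, 0, 0, 0, 0, 0, 0, 0, 0, 0, 0, 0, 0, 0, 0, 0, 0, 0, 0, 0, 0, 0, 0, 0, 0, 0, 0, 0, 0, 0, 0, -1, 0, 0, 0, 0, 0, -3, 0, 0, 0, 0, 0, -6, 0, 0, 0, 0, 0, -9, 0, 0, 0, 0, 0, -9, 0, 0, 0, 0, 0, -9, 0, 0, 0],
  "jaw": 65
}}

```text
clock: 8.55
position: [495.5, -121.5, 152.6]
eef_rot: [0.0, 1.0, -0.0, 0.001]
contact_force: [-0.7, 0.7, -0.7]
finger_gap: 60.2
grasp_force: 0.0
```

```bash
python3 -c "
from h import *
s=r.observe(); print(s['position'],s['clock'],s['contact_force'],s['finger_gap'],np.degrees(s['joint_positions']).round(1))
im,c=snap('wrist','w7.png')
m=redm(im);
for e in blobs(m): print('red',np.round(e[0],1),np.round(e[1],1),px2w(c,[e[0]],60).round(1))
h=cv2.cvtColor(im,cv2.COLOR_RGB2HSV)
y=yel(im,20); ct,hi=cv2.findContours(y,cv2.RETR_CCOMP,2)
for k,h in zip(ct,hi[0]):
    if cv2.contourArea(k)>200:
        e=cv2.fitEllipse(cv2.convexHull(k)); print('yel hole' if h[3]>=0 else 'yel',np.round(e[0],1),np.round(e[1],1),px2w(c,[e[0]],68).round(1))
cv2.imwrite('pics/w7c.png',cv2.resize(im[:,:,::-1],(800,600),interpolation=cv2.INTER_CUBIC))
"
```

```text
[ 495.54155622 -121.49728984  152.56109644] 8.55 [-0.65284057  0.67772995 -0.74298949] 60.24800560925725 [ -19.5   -4.3  104.3   -0.    79.9 -109.5]
red [553.1 228.4] [31.2 38.3] [[507.9 138.2  60. ]]
red [277.1 214.2] [62.2 64.1] [[ 493.8 -122.1   60. ]]
yel [277.3 215.4] [47.6 48.2] [[ 492.4 -121.9   68. ]]
yel hole [277.4 217.3] [28.6 30.1] [[ 494.1 -121.9   68. ]]
yel [  3.  102.3] [100.2 121.1] [[ 396.1 -345.1   68. ]]
```

View pics/w7c.png

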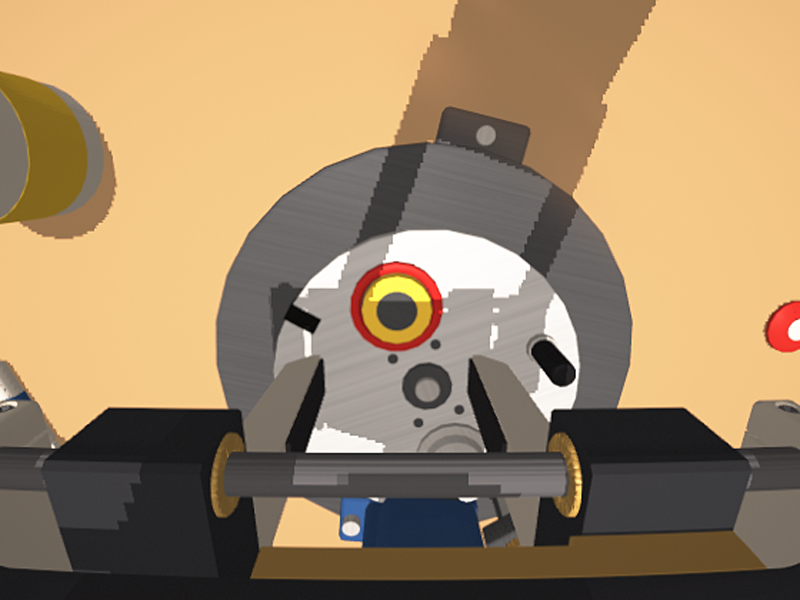

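The magnet is seated flat and concentric in the red cup (centre (396,308) in the 800 px picture). The peg top is at (563,371) and its foot at (541,346). Next: peg and spindle positions, then turn the wrist for the push.

```bash
cat >> h.py <<'E'
S=np.array([551.,-103.5])
def fing(th,phi,gap=0):
    d=lambda a:np.array([np.cos(np.radians(a)),np.sin(np.radians(a))])
    return S+80*d(th)-(25.5+gap)*d(phi)
E
python3 -c "
from h import *
c=cal('wrist')
P=lambda x,y:(x*.7-.15,y*.7-.15)
p=px2w(c,[P(563,371)],96)[0];f=px2w(c,[P(541,346)],57)[0];print('peg',p,f)
cup=np.array([494.3,-121.9]); 
for pp in (p[:2],f[:2]):
    v=pp-cup; # = 80*perp(u) - 60*u ; angle of v = ang(u)+180+ (atan(80/60))*-? 
    # u=(1,0): cup=60u, peg=80*(0,-1): v=(-60,-80)
    a=np.arctan2(v[1],v[0])-np.arctan2(-80,-60); u=np.array([np.cos(a),np.sin(a)])
    print(np.hypot(*v),'cup ang',np.degrees(a)%360,'S',cup-60*u)
print(px2w(c,[P(427,388)],[66])[0])
"
```

```text
peg [519.55732902 -27.7208605   96.        ] [520.22033883 -27.70361183  57.        ]
97.50714326135015 cup ang 201.85735140651352 S [549.986818  -99.5621778]
97.69761260517946 cup ang 201.484411124427 S [550.13103501 -99.92511593]
[ 545.48009583 -101.87771231   66.        ]
```

Request:
{"method": "arm_command", "body": {
  "series": [0, 6, -1, 0, 0, 80, 0, 6, -1, 0, 0, 80, 0, 6, -1, 0, 0, 80, 0, 6, -1, 0, 0, 80, 0, 6, -1, 0, 0, 80, 0, 6, -1, 0, 0, 80, 0, 6, -1, 0, 0, 80, 0, 6, -1, 0, 0, 80, 0, 6, -1, 0, 0, 80, 0, 6, -1, 0, 0, 80, 0, 6, -1, 0, 0, 80, 0, 6, -1, 0, 0, 80],
  "jaw": 0
}}

```text
clock: 9.8
position: [494.1, -61.1, 160.0]
eef_rot: [0.642, 0.766, -0.0, -0.001]
contact_force: [-0.4, -0.4, 0.2]
finger_gap: 0.5
grasp_force: 0.0
```

Request:
{"method": "arm_command", "body": {
  "series": [0, 0, 0, 0, 0, 80, 0, 0, 0, 0, 0, 80, 0, 0, 0, 0, 0, 80, 0, 0, 0, 0, 0, 80, 0, 0, 0, 0, 0, 80, 0, 0, 0, 0, 0, 80, 0, 0, 0, 0, 0, 80, 0, 0, 0, 0, 0, 80, 0, 0, 0, 0, 0, 80, 0, 0, 0, 0, 0, 80, 0, 0, 0, 0, 0, 80]
}}

```text
clock: 10.9
position: [494.5, -61.1, 160.6]
eef_rot: [0.985, 0.174, -0.0, -0.0]
contact_force: [-0.3, 0.3, -0.3]
finger_gap: 0.3
grasp_force: 0.0
```

Request:
{"method": "arm_command", "body": {
  "series": [0, 0, 0, 0, 0, 75, 0, 0, 0, 0, 0, 75, 0, 0, 0, 0, 0, 75, 0, 0, 0, 0, 0, 75, 0, 0, 0, 0, 0, 75, 0, 0, 0, 0, 0, 75, 0, 0, 0, 0, 0, 75, 0, 0, 0, 0, 0, 75, 0, 0, 0, 0, 0, 75, 0, 0, 0, 0, 0, 75, 0, 0, 0, 0, 0, 75]
}}

```text
clock: 12.0
position: [494.6, -61.2, 160.9]
eef_rot: [0.888, -0.46, -0.0, 0.0]
contact_force: [-0.2, 0.2, 0.6]
finger_gap: 0.5
grasp_force: 0.0
```

```bash
sed -i 's/^S=.*/S=np.array([550.,-102.])/' h.py; python3 -c "
from h import *
t=fing(110.5,215,12); print(t, plan([*t,78],-145), plan([*t,161],-145))"
```

```text
[552.70161116  -5.5571085 ] (array([-1.19, -7.95,  8.29]), array([0.02, 0.01, 0.25])) (array([-1.19, -7.95, -0.01]), array([0.02, 0.01, 0.25]))
```

Now I go behind the peg, descend to 78 mm, then creep along tool +y to feel contact.

Request:
{"method": "arm_command", "body": {
  "series": [-0.6, -4, 0, 0, 0, 0, -1.2, -8, 0, 0, 0, 0, -1.2, -8, 0, 0, 0, 0, -1.2, -8, 3, 0, 0, 0, -1.2, -8, 6, 0, 0, 0, -1.2, -8, 7.5, 0, 0, 0, -1.2, -8, 8.3, 0, 0, 0, -1.2, -8, 8.3, 0, 0, 0, -1.2, -8, 8.3, 0, 0, 0, -1.2, -8, 8.3, 0, 0, 0]
}}

```text
clock: 13.0
position: [554.7, -5.7, 79.9]
eef_rot: [0.887, -0.462, 0.001, -0.0]
contact_force: [-0.0, 0.6, 0.1]
finger_gap: 0.7
grasp_force: 0.0
```

Request:
{"method": "arm_command", "body": {
  "series": [0, 0.3, 0, 0, 0, 0, 0, 0.5, 0, 0, 0, 0, 0, 0.7, 0, 0, 0, 0, 0, 0.9, 0, 0, 0, 0, 0, 1.0, 0, 0, 0, 0, 0, 1.1, 0, 0, 0, 0, 0, 1.2, 0, 0, 0, 0]
}}

```text
clock: 13.7
position: [543.6, -12.4, 78.1]
eef_rot: [0.887, -0.462, -0.0, -0.0]
contact_force: [-0.3, -0.4, -0.2]
finger_gap: 0.8
grasp_force: 0.0
```

```bash
python3 -c "
from h import *
s=r.observe(); print(s['position'],s['clock'],s['contact_force'])
im,c=snap('top','t2.png'); 
a=cv2.resize(im[160:290,255:385,::-1],(560,560),interpolation=cv2.INTER_CUBIC)
cv2.imwrite('pics/t2c.png',a)
"
```

```text
[543.580232   -12.43782408  78.12879993] 13.7 [-0.2878734  -0.40094645 -0.22660268]
```

View pics/t2c.png

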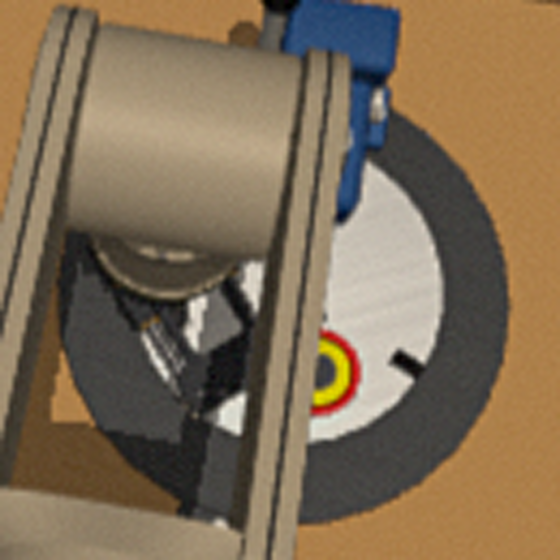

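The top picture shows the arm over the peg area, with the loaded cup at (325,372) and a slot at (405,362) still visible. From here I'll track the cup by code. Now I work out the push path along the arc.

```bash
cat >> h.py <<'E'
def cupang(show=True):
    im=eyes.get_image("top"); c=cal("top"); m=redm(im); uv=w2px(c,[[551,-103,60]])[0]
    yy,xx=np.mgrid[:420,:560]; m[np.hypot(xx-uv[0],yy-uv[1])>34]=0
    m2=cv2.morphologyEx(m|yel(im,20)*(np.hypot(xx-uv[0],yy-uv[1])<34).astype(np.uint8),cv2.MORPH_CLOSE,np.ones((3,3)))
    out=[]
    for e in blobs(m2,60):
        w=px2w(c,[e[0]],61)[0,:2]; v=w-np.array([551,-103.5]); out.append((np.round(e[1],1),w.round(1),np.degrees(np.arctan2(v[1],v[0])).round(1)%360,np.hypot(*v).round(1)))
    return out
def rows(ths,phi_of):
    s=r.observe(); A=R.from_quat(s["eef_rot"]); y=A.as_matrix()[:,1]; p0=s["position"]; f0=np.degrees(np.arctan2(y[1],y[0]))%360
    print('at',p0.round(1),'phi',round(f0,1),'F',s['contact_force'].round(1),'t',s['clock'])
    for th in ths:
        f=phi_of(th); d=A.inv().apply([*(fing(th,f)-p0[:2]),78-p0[2]])
        print(th,(d/10).round(2)[:2],'rz',round(-((f-f0+180)%360-180),1))
E
python3 -c "
from h import *
print(cupang())
rows(np.arange(112,142,2.5),lambda t:215+(t-110)*115/156)"
```

```text
[(array([16.9, 18.5]), array([ 494.9, -126.5]), np.float64(202.3), np.float64(60.6))]
at [543.5 -12.5  78.1] phi 215.0 F [ 0.1  0.6 -0.5] t 13.8
112.0 [-0.15  0.26] rz -1.5
114.5 [-0.31  0.6 ] rz -3.4
117.0 [-0.44  0.95] rz -5.2
119.5 [-0.57  1.31] rz -7.1
122.0 [-0.67  1.67] rz -8.9
124.5 [-0.77  2.03] rz -10.7
127.0 [-0.84  2.4 ] rz -12.6
129.5 [-0.9   2.77] rz -14.4
132.0 [-0.94  3.13] rz -16.3
134.5 [-0.97  3.5 ] rz -18.1
137.0 [-0.98  3.87] rz -20.0
139.5 [-0.98  4.24] rz -21.8
```

Request:
{"method": "arm_command", "body": {
  "series": [-0.15, 0.26, 0, 0, 0, -1.5, -0.31, 0.6, 0, 0, 0, -3.4, -0.44, 0.95, 0, 0, 0, -5.2, -0.57, 1.31, 0, 0, 0, -7.1, -0.67, 1.67, 0, 0, 0, -8.9, -0.77, 2.03, 0, 0, 0, -10.7, -0.84, 2.4, 0, 0, 0, -12.6, -0.9, 2.77, 0, 0, 0, -14.4, -0.94, 3.13, 0, 0, 0, -16.3]
}}

```text
clock: 14.7
position: [513.2, -21.9, 78.4]
eef_rot: [0.944, -0.33, 0.001, -0.001]
contact_force: [3.8, 3.9, -2.6]
finger_gap: 0.4
grasp_force: 2.8
```

```bash
python3 -c "
from h import *
print(cupang())
rows(np.arange(134.5,164,2.5),lambda t:215+(t-110)*115/156)"
```

```text
[(array([14.9, 18.6]), array([ 505.6, -147. ]), np.float64(223.8), np.float64(62.9))]
at [512.7 -22.2  78.3] phi 231.5 F [2.5 2.2 0. ] t 14.75
134.5 [-0.12  0.4 ] rz -1.5
137.0 [-0.24  0.75] rz -3.4
139.5 [-0.34  1.11] rz -5.2
142.0 [-0.43  1.46] rz -7.1
144.5 [-0.5   1.82] rz -8.9
147.0 [-0.55  2.19] rz -10.7
149.5 [-0.59  2.55] rz -12.6
152.0 [-0.62  2.91] rz -14.4
154.5 [-0.62  3.28] rz -16.3
157.0 [-0.62  3.64] rz -18.1
159.5 [-0.59  4.  ] rz -20.0
162.0 [-0.56  4.36] rz -21.8
```

Request:
{"method": "arm_command", "body": {
  "series": [-0.12, 0.4, 0, 0, 0, -1.5, -0.24, 0.75, 0, 0, 0, -3.4, -0.34, 1.11, 0, 0, 0, -5.2, -0.43, 1.46, 0, 0, 0, -7.1, -0.5, 1.82, 0, 0, 0, -8.9, -0.55, 2.19, 0, 0, 0, -10.7, -0.59, 2.55, 0, 0, 0, -12.6, -0.62, 2.91, 0, 0, 0, -14.4, -0.62, 3.28, 0, 0, 0, -16.3, -0.62, 3.64, 0, 0, 0, -18.1, -0.59, 4.0, 0, 0, 0, -20, -0.56, 4.36, 0, 0, 0, -21.8]
}}

```text
clock: 15.95
position: [481.0, -52.1, 78.3]
eef_rot: [0.989, -0.146, 0.0, -0.001]
contact_force: [1.5, 5.4, 0.9]
finger_gap: 0.4
grasp_force: 2.9
```

```bash
python3 -c "
from h import *
print(cupang())
rows(np.arange(164.5,194,2.5),lambda t:215+(t-110)*115/156)"
```

```text
[]
at [480.7 -52.6  78.3] phi 253.3 F [1.3 3.7 0.9] t 16.0
164.5 [-0.03  0.36] rz -1.9
167.0 [-0.1   0.71] rz -3.7
169.5 [-0.15  1.06] rz -5.6
172.0 [-0.18  1.42] rz -7.4
174.5 [-0.2   1.78] rz -9.3
177.0 [-0.21  2.13] rz -11.1
179.5 [-0.2   2.48] rz -12.9
182.0 [-0.17  2.84] rz -14.8
184.5 [-0.13  3.19] rz -16.6
187.0 [-0.08  3.54] rz -18.5
189.5 [-0.01  3.88] rz -20.3
192.0 [0.08 4.22] rz -22.2
```

Request:
{"method": "arm_command", "body": {
  "series": [-0.03, 0.36, 0, 0, 0, -1.9, -0.1, 0.71, 0, 0, 0, -3.7, -0.15, 1.06, 0, 0, 0, -5.6, -0.18, 1.42, 0, 0, 0, -7.4, -0.2, 1.78, 0, 0, 0, -9.3, -0.21, 2.13, 0, 0, 0, -11.1, -0.2, 2.48, 0, 0, 0, -12.9, -0.17, 2.84, 0, 0, 0, -14.8, -0.13, 3.19, 0, 0, 0, -16.6, -0.08, 3.54, 0, 0, 0, -18.5, -0.01, 3.88, 0, 0, 0, -20.3, 0.08, 4.22, 0, 0, 0, -22.2]
}}

```text
clock: 17.2
position: [468.6, -92.8, 78.0]
eef_rot: [0.999, 0.047, -0.001, -0.001]
contact_force: [-2.8, 5.5, 3.4]
finger_gap: 0.6
grasp_force: 3.0
```

```bash
python3 -c "
from h import *
print(cupang())
rows(np.arange(194.5,224,2.5),lambda t:215+(t-110)*115/156)"
```

```text
[]
at [468.7 -93.4  78. ] phi 275.5 F [-2.5  4.5  1.9] t 17.25
194.5 [0.03 0.34] rz -1.8
197.0 [0.01 0.69] rz -3.7
199.5 [0.01 1.03] rz -5.5
202.0 [0.02 1.38] rz -7.4
204.5 [0.05 1.72] rz -9.2
207.0 [0.09 2.07] rz -11.0
209.5 [0.14 2.4 ] rz -12.9
212.0 [0.21 2.74] rz -14.7
214.5 [0.29 3.07] rz -16.6
217.0 [0.39 3.4 ] rz -18.4
219.5 [0.5  3.72] rz -20.3
222.0 [0.63 4.03] rz -22.1
```

Request:
{"method": "arm_command", "body": {
  "series": [0.03, 0.34, 0, 0, 0, -1.8, 0.01, 0.69, 0, 0, 0, -3.7, 0.01, 1.03, 0, 0, 0, -5.5, 0.02, 1.38, 0, 0, 0, -7.4, 0.05, 1.72, 0, 0, 0, -9.2, 0.09, 2.07, 0, 0, 0, -11, 0.14, 2.4, 0, 0, 0, -12.9, 0.21, 2.74, 0, 0, 0, -14.7, 0.29, 3.07, 0, 0, 0, -16.6, 0.39, 3.4, 0, 0, 0, -18.4, 0.5, 3.72, 0, 0, 0, -20.3, 0.63, 4.03, 0, 0, 0, -22.1]
}}

```text
clock: 18.45
position: [477.9, -132.7, 77.5]
eef_rot: [0.972, 0.237, -0.001, -0.001]
contact_force: [-5.3, 4.8, 3.1]
finger_gap: 0.3
grasp_force: 2.8
```

```bash
python3 -c "
from h import *
print(cupang())
rows(np.arange(224,248,2),lambda t:215+(t-110)*115/156)
im=eyes.get_image('scene');c=cal('scene')
y=yel(im,20)
for e in blobs(y,30): print(np.round(e[0]),np.round(e[1]),px2w(c,[e[0]],66).round(0))"
```

```text
[]
at [ 478.2 -133.1   77.6] phi 297.5 F [-4.7  2.6  0.5] t 18.5
224 [0.06 0.28] rz -1.5
226 [0.08 0.55] rz -3.0
228 [0.11 0.81] rz -4.5
230 [0.15 1.08] rz -6.0
232 [0.19 1.34] rz -7.4
234 [0.25 1.6 ] rz -8.9
236 [0.31 1.86] rz -10.4
238 [0.39 2.12] rz -11.9
240 [0.47 2.37] rz -13.3
242 [0.56 2.62] rz -14.8
244 [0.66 2.87] rz -16.3
246 [0.76 3.11] rz -17.7
[529. 378.] [  5. 118.] [[437. 807.  66.]]
[276. 346.] [35. 48.] [[876. 410.  66.]]
[501. 290.] [10. 15.] [[281. 600.  66.]]
[268. 280.] [20. 24.] [[784. 220.  66.]]
[189. 237.] [25. 44.] [[895. -56.  66.]]
```

Request:
{"method": "arm_command", "body": {
  "series": [0.06, 0.28, 0, 0, 0, -1.5, 0.08, 0.55, 0, 0, 0, -3, 0.11, 0.81, 0, 0, 0, -4.5, 0.15, 1.08, 0, 0, 0, -6, 0.19, 1.34, 0, 0, 0, -7.4, 0.25, 1.6, 0, 0, 0, -8.9, 0.31, 1.86, 0, 0, 0, -10.4, 0.39, 2.12, 0, 0, 0, -11.9, 0.47, 2.37, 0, 0, 0, -13.3, 0.56, 2.62, 0, 0, 0, -14.8, 0.66, 2.87, 0, 0, 0, -16.3, 0.76, 3.11, 0, 0, 0, -17.7]
}}

```text
clock: 19.75
position: [499.0, -157.2, 77.3]
eef_rot: [0.924, 0.383, -0.001, -0.001]
contact_force: [-5.9, 0.4, 0.3]
finger_gap: 0.7
grasp_force: 2.6
```

```bash
python3 -c "
from h import *
print(cupang())
rows(np.arange(247,259,1),lambda t:215+(t-110)*115/156)
im,c=snap('top','t5.png')
for e in blobs(yel(im,20),20)+blobs(redm(im),15): print(np.round(e[0]),np.round(e[1]),px2w(c,[e[0]],66).round(0),px2w(c,[e[0]],152).round(0))"
```

```text
[(array([19.9, 34.2]), array([ 626.7, -119.5]), np.float64(348.0), np.float64(77.3))]
at [ 499.4 -157.4   77.4] phi 315.1 F [-4.8  1.9  0. ] t 19.8
247 [0.04 0.11] rz -0.9
248 [0.06 0.24] rz -1.6
249 [0.08 0.37] rz -2.3
250 [0.1 0.5] rz -3.1
251 [0.13 0.62] rz -3.8
252 [0.16 0.75] rz -4.5
253 [0.19 0.88] rz -5.3
254 [0.23 1.  ] rz -6.0
255 [0.26 1.13] rz -6.8
256 [0.3  1.25] rz -7.5
257 [0.34 1.38] rz -8.2
258 [0.38 1.5 ] rz -9.0
[ 79. 328.] [14. 16.] [[232. 545.  66.]] [[243. 502. 152.]]
[412. 287.] [27. 32.] [[ 394. -358.   66.]] [[ 392. -329.  152.]]
[  8. 301.] [  5. 206.] [[292. 748.  66.]] [[297. 690. 152.]]
[332. 209.] [12. 14.] [[ 604. -130.   66.]] [[ 585. -119.  152.]]
[231. 155.] [17. 19.] [[749. 179.  66.]] [[718. 165. 152.]]
[332. 126.] [18. 32.] [[ 862. -120.   66.]] [[ 823. -110.  152.]]
[317. 124.] [16. 35.] [[865. -74.  66.]] [[825. -67. 152.]]
[156. 108.] [13. 19.] [[885. 421.  66.]] [[844. 388. 152.]]
[163. 114.] [28. 40.] [[867. 396.  66.]] [[827. 366. 152.]]
[160. 102.] [ 5. 16.] [[907. 409.  66.]] [[864. 377. 152.]]
[ 14. 354.] [15. 17.] [[157. 702.  66.]] [[173. 647. 152.]]
[ 97. 247.] [14. 15.] [[452. 530.  66.]] [[445. 489. 152.]]
[477. 240.] [11. 29.] [[ 538. -546.   66.]] [[ 524. -502.  152.]]
[221. 231.] [13. 14.] [[520. 186.  66.]] [[507. 172. 152.]]
[328. 214.] [ 5. 13.] [[ 586. -119.   66.]] [[ 568. -109.  152.]]
[306. 191.] [9. 9.] [[653. -52.  66.]] [[630. -47. 152.]]
[190. 177.] [17. 17.] [[672. 293.  66.]] [[648. 270. 152.]]
```

Request:
{"method": "arm_command", "body": {
  "series": [0.04, 0.11, 0, 0, 0, -0.9, 0.06, 0.24, 0, 0, 0, -1.6, 0.08, 0.37, 0, 0, 0, -2.3, 0.1, 0.5, 0, 0, 0, -3.1, 0.13, 0.62, 0, 0, 0, -3.8, 0.16, 0.75, 0, 0, 0, -4.5, 0.19, 0.88, 0, 0, 0, -5.3, 0.23, 1.0, 0, 0, 0, -6, 0.26, 1.13, 0, 0, 0, -6.8]
}}

```text
clock: 20.75
position: [509.1, -163.4, 77.4]
eef_rot: [0.9, 0.437, -0.001, -0.001]
contact_force: [-6.5, 1.3, -0.5]
finger_gap: 0.5
grasp_force: 2.5
```

```bash
cat >> h.py <<'E'
def knob(n="scene"):
    im=eyes.get_image(n); c=cal(n); uv=w2px(c,[[630,-47,150]])[0]
    m=redm(im).astype(bool); yy,xx=np.mgrid[:420,:560]; m&=np.hypot(xx-uv[0],yy-uv[1])<14
    return uv.round(1), m.sum(), (xx[m].mean().round(2),yy[m].mean().round(2)) if m.any() else None
E
python3 -c "
from h import *
print(knob())
rows(np.arange(256,268,1),lambda t:215+(t-110)*115/156)
c=cal('scene'); print(w2px(c,[[630,-47,150],[630,-47,142]]))
im=cv2.imread('pics/scene0.png')[:,:,::-1].copy(); m=redm(im).astype(bool); yy,xx=np.mgrid[:420,:560]; m&=np.hypot(xx-265,yy-189)<12; print(m.sum(),xx[m].mean(),yy[m].mean())"
```

```text
(array([264.5, 186.3]), np.int64(58), (np.float64(264.33), np.float64(188.29)))
at [ 509.2 -163.4   77.5] phi 321.9 F [-5.6  0.3 -0.6] t 20.8
256 [0.02 0.13] rz -0.8
257 [0.04 0.26] rz -1.5
258 [0.07 0.39] rz -2.2
259 [0.1  0.51] rz -3.0
260 [0.13 0.64] rz -3.7
261 [0.16 0.76] rz -4.5
262 [0.2  0.89] rz -5.2
263 [0.24 1.01] rz -5.9
264 [0.28 1.13] rz -6.7
265 [0.32 1.26] rz -7.4
266 [0.37 1.38] rz -8.1
267 [0.41 1.5 ] rz -8.9
[[264.5084194  186.27301279]
 [264.61366186 188.28032449]]
52 263.9423076923077 188.23076923076923
```

Request:
{"method": "arm_command", "body": {
  "series": [0.02, 0.13, 0, 0, 0, -0.8, 0.04, 0.26, 0, 0, 0, -1.5, 0.07, 0.39, 0, 0, 0, -2.2, 0.1, 0.51, 0, 0, 0, -3]
}}

```text
clock: 21.2
position: [513.7, -165.8, 77.5]
eef_rot: [0.888, 0.46, -0.001, -0.001]
contact_force: [-5.1, 0.8, 0.2]
finger_gap: 0.4
grasp_force: 2.5
```

```bash
python3 -c "
from h import *
print(knob())
rows(np.arange(259.5,264,.5),lambda t:215+(t-110)*115/156)"
```

```text
(array([264.5, 186.3]), np.int64(58), (np.float64(264.33), np.float64(188.29)))
at [ 513.9 -165.9   77.5] phi 324.9 F [-5.8 -0.  -0.8] t 21.25
259.5 [0.01 0.06] rz -0.4
260.0 [0.03 0.13] rz -0.7
260.5 [0.04 0.19] rz -1.1
261.0 [0.05 0.25] rz -1.5
261.5 [0.07 0.31] rz -1.8
262.0 [0.08 0.38] rz -2.2
262.5 [0.1  0.44] rz -2.6
263.0 [0.11 0.5 ] rz -2.9
263.5 [0.13 0.57] rz -3.3
```

Request:
{"method": "arm_command", "body": {
  "series": [0.01, 0.06, 0, 0, 0, -0.4, 0.03, 0.13, 0, 0, 0, -0.7, 0.04, 0.19, 0, 0, 0, -1.1, 0.05, 0.25, 0, 0, 0, -1.5]
}}

```text
clock: 21.65
position: [516.1, -166.9, 77.5]
eef_rot: [0.882, 0.472, -0.001, -0.001]
contact_force: [-5.6, 1.1, 0.3]
finger_gap: 0.6
grasp_force: 2.4
```

Request:
{"method": "arm_command", "body": {
  "series": [0.015, 0.06, 0, 0, 0, -0.4, 0.03, 0.13, 0, 0, 0, -0.7, 0.045, 0.19, 0, 0, 0, -1.1]
}}

```text
clock: 21.95
position: [517.9, -167.6, 77.5]
eef_rot: [0.877, 0.48, -0.001, -0.001]
contact_force: [-5.7, 0.2, 0.2]
finger_gap: 0.3
grasp_force: 2.4
```

```bash
python3 -c "
from h import *
print(knob())
rows(np.arange(262.5,267,.5),lambda t:215+(t-110)*115/156)"
```

```text
(array([264.5, 186.3]), np.int64(59), (np.float64(264.34), np.float64(188.22)))
at [ 518.  -167.6   77.5] phi 327.4 F [-5.5 -0.6 -0.8] t 22.0
262.5 [0.01 0.  ] rz -0.0
263.0 [0.02 0.07] rz -0.4
263.5 [0.03 0.13] rz -0.7
264.0 [0.05 0.19] rz -1.1
264.5 [0.06 0.26] rz -1.5
265.0 [0.08 0.32] rz -1.9
265.5 [0.09 0.38] rz -2.2
266.0 [0.11 0.44] rz -2.6
266.5 [0.13 0.51] rz -3.0
```

Request:
{"method": "arm_command", "body": {
  "series": [0.02, 0.06, 0, 0, 0, -0.4, 0.03, 0.13, 0, 0, 0, -0.7, 0.05, 0.19, 0, 0, 0, -1.1]
}}

```text
clock: 22.3
position: [519.8, -168.2, 77.5]
eef_rot: [0.873, 0.489, -0.001, -0.001]
contact_force: [-5.8, -1.0, 0.4]
finger_gap: 0.7
grasp_force: 2.4
```

Request:
{"method": "arm_command", "body": {
  "series": [0.02, 0.06, 0, 0, 0, -0.4, 0.035, 0.12, 0, 0, 0, -0.7, 0.05, 0.19, 0, 0, 0, -1.1]
}}

```text
clock: 22.6
position: [521.7, -168.8, 77.5]
eef_rot: [0.868, 0.497, -0.001, -0.001]
contact_force: [-5.7, 0.1, -0.5]
finger_gap: 0.5
grasp_force: 2.4
```

```bash
python3 -c "
from h import *
print(knob())
rows(np.arange(265,269,.5),lambda t:215+(t-110)*115/156)"
```

```text
(array([264.5, 186.3]), np.int64(59), (np.float64(264.29), np.float64(188.36)))
at [ 521.8 -168.8   77.5] phi 329.6 F [-5.5  0.1 -0.9] t 22.65
265.0 [-0.02 -0.07] rz 0.4
265.5 [-0.01 -0.01] rz -0.0
266.0 [0.01 0.06] rz -0.4
266.5 [0.02 0.12] rz -0.8
267.0 [0.04 0.18] rz -1.1
267.5 [0.05 0.24] rz -1.5
268.0 [0.07 0.3 ] rz -1.9
268.5 [0.09 0.37] rz -2.2
```

Request:
{"method": "arm_command", "body": {
  "series": [0.02, 0.06, 0, 0, 0, -0.4, 0.035, 0.12, 0, 0, 0, -0.8, 0.05, 0.18, 0, 0, 0, -1.1]
}}

```text
clock: 22.95
position: [523.7, -169.4, 77.6]
eef_rot: [0.863, 0.505, -0.001, -0.0]
contact_force: [-2.0, 0.2, -1.1]
finger_gap: 0.4
grasp_force: 0.7
```

Request:
{"method": "arm_command", "body": {
  "series": [0.02, 0.06, 0, 0, 0, -0.4, 0.035, 0.12, 0, 0, 0, -0.8, 0.05, 0.18, 0, 0, 0, -1.1]
}}

```text
clock: 23.25
position: [525.8, -169.6, 77.9]
eef_rot: [0.858, 0.514, -0.001, -0.0]
contact_force: [-8.1, 1.0, 2.4]
finger_gap: 0.6
grasp_force: 3.5
```

```bash
python3 -c "
from h import *
print(knob())
rows(np.arange(268,272,.5),lambda t:215+(t-110)*115/156)"
```

```text
(array([264.5, 186.3]), np.int64(60), (np.float64(264.45), np.float64(189.58)))
at [ 525.8 -169.6   78. ] phi 331.9 F [-5.2  0.5  0.6] t 23.3
268.0 [-0.06 -0.08] rz 0.4
268.5 [-0.04 -0.02] rz 0.0
269.0 [-0.03  0.05] rz -0.3
269.5 [-0.01  0.11] rz -0.7
270.0 [0.   0.17] rz -1.1
270.5 [0.02 0.23] rz -1.4
271.0 [0.04 0.29] rz -1.8
271.5 [0.06 0.36] rz -2.2
```

Request:
{"method": "arm_command", "body": {
  "series": [0.01, 0.04, 0, 0, 0, 0, 0.02, 0.08, 0, 0, 0, 0]
}}

```text
clock: 23.5
position: [525.9, -169.7, 77.9]
eef_rot: [0.858, 0.514, -0.001, -0.001]
contact_force: [-10.8, 0.7, 4.2]
finger_gap: 0.3
grasp_force: 5.3
```

```bash
python3 -c "
from h import *
print(knob(),knob())
s=r.observe();print(s['position'],s['contact_force'])"
```

```text
(array([264.5, 186.3]), np.int64(61), (np.float64(264.46), np.float64(189.66))) (array([264.5, 186.3]), np.int64(60), (np.float64(264.45), np.float64(189.58)))
[ 525.89954913 -169.64002271   77.89074281] [-8.86604884  1.63363994  2.94124737]
```

The push climbed while the tool stood still and the knob has dropped, so the table is locked. I'm backing off, lifting clear, and then checking.

Request:
{"method": "arm_command", "body": {
  "series": [0, -0.3, 0, 0, 0, 0, 0, -1, 0, 0, 0, 0, 0, -2, 0, 0, 0, 0, 0, -3, 0, 0, 0, 0, 0, -3, 0, 0, 0, 0, 0, -3, -3, 0, 0, 0, 0, -3, -7, 0, 0, 0, 0, -6, -11, 0, 0, 0, 0, -10, -14, 0, 0, 0, 0, -14, -14, 0, 0, 0, 0, -16, -14, 0, 0, 0, 0, -16, -14, 0, 0, 0]
}}

```text
clock: 24.8
position: [385.3, -93.7, 218.8]
eef_rot: [0.858, 0.514, 0.001, 0.001]
contact_force: [0.6, 0.6, -0.2]
finger_gap: 0.5
grasp_force: 0.0
```

```bash
python3 -c "
from h import *
s=r.observe();print(s['position'],s['contact_force'],s['clock'])
a=cv2.imread('pics/scene0.png')[:,:,::-1].copy(); b,c=snap('scene','s9.png')
def rc(im):
    f=im.astype(float); w=np.clip(f[...,0]-np.maximum(f[...,1],f[...,2])-30,0,None)[178:202,254:276]; yy,xx=np.mgrid[178:202,254:276]
    return (w*xx).sum()/w.sum(),(w*yy).sum()/w.sum(),w.sum(),w.sum(1).round()
A,B=rc(a),rc(b); print(A,B)
P=w2px(c,[[630,-47,150],[630,-47,142]]);print(P)
# top cam: cup/magnet and slots
it,ct=snap('top','t9.png'); t0=cv2.imread('pics/top0.png')[:,:,::-1].copy()
def rt(im):
    f=im.astype(float); w=np.clip(f[...,0]-np.maximum(f[...,1],f[...,2])-30,0,None)[182:200,298:314]; yy,xx=np.mgrid[182:200,298:314]; return (w*xx).sum()/w.sum(),(w*yy).sum()/w.sum()
print(rt(t0),rt(it),w2px(ct,[[630,-47,150],[630,-47,142]]))
h=cv2.cvtColor(it,cv2.COLOR_RGB2HSV)
for e in blobs(yel(it,20),20): print('yel',np.round(e[0],1),np.round(e[1],1),px2w(ct,[e[0]],66).round(0))
# dark peg near expected
for th in (266,268,270): print(th,w2px(ct,[[*(S+80*np.array([np.cos(np.radians(th)),np.sin(np.radians(th))])),96]]))
g=cv2.cvtColor(it,cv2.COLOR_RGB2GRAY); m=(g<45).astype(np.uint8); m[:205]=0;m[250:]=0;m[:,335:]=m[:,335:];m[:,:330]=0;m[:,365:]=0
for e in cv2.findContours(m,0,2)[0]: print('dark',cv2.boundingRect(e))
"
```

```text
[385.26496843 -93.72725264 218.84502834] [ 0.61865269  0.56077465 -0.22303764] 24.8
(np.float64(264.37638580931264), np.float64(187.48521803399854), np.float64(5412.0), array([   0.,    0.,    0.,    0.,    0.,    0.,   65.,  620., 1037.,
       1192., 1067.,  701.,  394.,  233.,  103.,    0.,    0.,    0.,
          0.,    0.,    0.,    0.,    0.,    0.])) (np.float64(263.97408893346704), np.float64(189.96054831160149), np.float64(5982.0), array([   0.,    0.,    0.,    0.,    0.,    0.,    0.,    0.,  147.,
        677., 1048., 1179., 1054.,  706.,  412.,  274.,  146.,   57.,
         30.,   40.,   51.,   65.,   72.,   24.]))
[[264.5084194  186.27301279]
 [264.61366186 188.28032449]]
(np.float64(306.077044735653), np.float64(190.79541346588343)) (np.float64(305.8417207792208), np.float64(191.50487012987014)) [[306.04881842 190.89806153]
 [305.85388544 191.64341042]]
yel [ 78.6 327.7] [14.1 16.1] [[232. 545.  66.]]
yel [  7.7 300. ] [  4.5 205.8] [[294. 748.  66.]]
yel [230.2 154.6] [17.6 20.4] [[751. 180.  66.]]
yel [332.  125.5] [18.9 31.7] [[ 863. -121.   66.]]
yel [316.6 124. ] [15.6 35. ] [[865. -74.  66.]]
yel [155.6 108. ] [13.3 18.6] [[885. 421.  66.]]
yel [162.7 113.8] [27.2 41. ] [[868. 397.  66.]]
yel [160.1 101.6] [ 4.4 16.2] [[908. 410.  66.]]
266 [[351.44777245 228.22836789]]
268 [[351.52254754 227.2486243 ]]
270 [[351.56249032 226.26663793]]
dark (341, 238, 1, 1)
dark (330, 232, 2, 6)
dark (347, 226, 7, 6)
dark (330, 208, 6, 5)
```

```bash
python3 -c "
from h import *
print(order.job_done())"
```

```text
the job is handed in; nothing more can be done
None
```

The magnet back was flat and centred in the red cup when I released it, and the die table is now locked, with the pin down by about its full 8 mm. The highest push I read was about 12 N; the arm is clear and the job is handed in. Under the ram I could not see the magnet, so I did not recheck it after the turn.

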